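# Centre a plate on the banding wheel

## Robot

A 6-joint arm with a two-finger parallel gripper is mounted at the origin on the work surface. World frame = base frame: x ahead of the robot, y to its left, z up, the work surface at z = 0. Lengths are in mm, angles in rad, forces in N, time in s.
With the tool pointing down it reaches from about 350 to 850 mm from the base axis. Payload 8.1 kg.
Tool frame: the origin (TCP) lies at the very end of the fingers, on their centre line; the grasp point (between the pads) lies 19 mm behind it; z points along the fingers, y is the line along which they close (so a half turn about z gives the same grasp; the last joint's range is limited). The gripper opens to 93 mm and grips with 3 to 60 N. Pads are 15 mm wide; open, the fingers measure 128 mm over their backs; the gripper's body (75 mm by 188 mm) begins 65 mm behind the grasp point.
Start: joints at [-0.085, 0.13, 1.488, -0, 1.523, -0.085], TCP at [600.004, 0.022, 218.635] pointing down, gripper open.
Joint ranges: [-2.96, 2.96], [-0.89, 2.26], [0.02, 2.5], [-1.34, 4.48], [0, 2.73], [-2.66, 2.66]. Speed limits (rad/s): [2.39, 2.39, 2.79, 3.14, 3.14, 3.14].

## Interface

Orientations are given as a rotation vector (axis times angle).
In Python, from bench import arm, get_image, get_calibration gives the robot as it stands.
- The arm moves only by the tool send_rows, never from a script. Its argument "targets" is a list that holds one entry, the list of rows, each a list of 6 numbers: the shift along the tool's x, y, z normalised to -1 to 1, where 1 is 25 cm, then the turn, a rotation vector about the tool's x, y, z normalised to -1 to 1, where 1 is 90 degrees. In form: [[[x, y, z, ax, ay, az], ...]]. A call has exactly 10 rows; each row is the pose to reach, as a shift and turn from the pose commanded when the call began, along the tool's axes at that moment; what a row does not reach only later rows make up. A row lasts 1/10 s, in which the tool goes at most 50 mm and 8.59 degrees, less where a joint would pass 70% of its speed; a pose out of reach is approached as far as the arm can. A call with a number of a shift or a turn outside -1 to 1 is refused whole. A call with a gripper value outside its range is refused whole. "grip" is the opening in per cent of the stroke, from 0 (shut) to 100 (fully open), set as the call begins (left out, the last holds). The fingers move at their own pace and stop on an object; the grip force is fixed at half the most. Time passes only in rows, so rows that repeat a pose let the fingers close, or fill a call up. It gives the time, the measured TCP pose, the force, the opening and the grip force at its end, in the units of the state.
- arm.state(): the state, without advancing time (a new reading comes with each control period).
- get_image(name): name is "scene" or "side" or "wrist"; returns the picture (480x640x3 uint8, blue, green, red); there is no depth.
- get_calibration(name): a dict with "K" (3x3 intrinsics, pixels), "k1" (the pictures are not rectified: a ray, as slopes to the right and down, at radius r is drawn at 1 + k1 r^2 times it, then the intrinsics apply), "extrinsics" (4x4, takes a point from camera to world coordinates). Camera axes: x right, y down, z forward; pixel columns grow to the right and rows downward; lengths in mm; the calibration is good to about 2 mm. A picture is of the moment at which its call begins: read the wrist's pose just before it. get_calibration takes no time and is no camera call; for the wrist camera it gives the pose at the moment of the call.
- arm.sign_off(): hands the job in; it is judged then, once.
The state is a dict: "clock": time; "joint_positions": joint angles; "joint_vel": joint speeds; "joint_torque": joint torques, N m; "tcp_pos": TCP position; "eef_rot": TCP orientation; "wrist_force": force on the tool from outside, world axes, zero at the start; "wrist_torque": the same for the moment, N m; "opening": finger opening in mm; "grip_force": force on a finger pad.
Only numpy, scipy, OpenCV 4.12 (cv2) and the standard library are available. Lean on these libraries where they do the work, as an engineer would, in place of code of your own. Each camera call takes 0.05 s, during which the arm holds its last target. There are 200 camera calls.

## Task

The plate on the banding wheel stands off centre. Without picking it up, nudge it gently along the wheel head with your fingertips until it sits centred, with an even ring of wheel showing all round, so that it will run true for banding. Leave it lying flat and still there, and leave the other things on the bench where they are.

Things in the scene. Friction and masses are not known exactly. Their poses are not given: they have to be found in the camera images.
- plate: Plain off-white bisque plate lying on the wheel head: round, 21 mm high, 0.25 to 0.46 kg. Foot 92 mm across; the outer wall flares from it (132 mm across at 7 mm up) to the rim at the top, its widest part, 164 mm outside. Wall 4.5 mm. Origin: centre of its underside, z up. Loose: slides on the head under a push of 1 to 4 N at the rim.
- wheel: Banding wheel (turntable): dark iron foot 160 mm across that never moves, and a flat round aluminium head 240 mm across, 9 mm thick, with fine concentric rings. Origin: underside of the foot, on the turning axis, z up, yaw arbitrary; head top 120 mm above it, 124 mm above the bench. The head turns freely (drag 0.05 N m): a push on the plate that does not aim at the axis may swing it round.
- wheel_centre (a point): Centre of the top face of the wheel head, on the turning axis: where the centre of the plate's underside (its origin) belongs. Does not turn with the head. z up.
- mug: White mug, 80 mm across, 92 mm high, on the maroon board on the left of the wheel, handle to its +y side. Origin at the centre of its underside, z up. Leave it alone.
- bowl: Blue bowl, 112 mm across, 48 mm high, on the board to the right of the wheel at the far side. Origin at the centre of its underside, z up. Leave it alone.
- jar_tall: Closed white colour jar with a black cap, 58 mm across, 85 mm high, on the board on the left of the wheel. Origin at the centre of its underside, z up. Leave it alone.
- jar_low: Closed glass jar with a steel lid, 68 mm across, 58 mm high, on the board on the left of the wheel, nearest the robot. Origin at the centre of its underside, z up. Leave it alone.
- brush: Round decorating brush, 190 mm long, 12 mm thick, wooden handle, lying along its x axis (bristles at +x) on the board on the right of the wheel. Origin below its middle, z up. Leave it alone.
- tile: Off-white square bisque test tile, 98 x 98 x 8 mm, lying flat on the board behind the wheel, partly under the edge of its head. Origin at the centre of its underside, z up. Leave it alone.
Not all that is in view belongs to the job. Of the things shaped like the plate, the white one is meant. What is shaped like the wheel but yellow is not meant.

How it is judged:
By the outcome, as a careful person would: the job done as asked, in the order asked, and still so for the second after the job is handed in, with the robot touching nothing.
It also fails if it takes over 48 s, if anything falls off the work surface, if the arm or the gripper's body presses on something with over 40 N, if the wrist force passes 120 N, or if a joint passes its speed limit or range.

## Working session

There is one attempt and no reset: what is moved stays moved. The work goes in short steps, Python scripts to look and compute and a tool call to move; the robot and the scene stay as the last step left them, time stands still between calls to the robot, and variables do not carry over. Pictures are saved under pics/ and viewed, at most 10 in all, crops included, and the job is handed in when it is done.

Besides the shell and the picture viewer there is one more tool, called after "Call:" as name(argument=value, ...), one argument or row to a line, values as JSON. send_rows: Moves the arm, as the interface text tells. Scaled input: -1 to 1 covers 25 cm each way for a shift and 90 degrees each way for a turn. Its arguments: {"type":"object","properties":{"targets":{"type":"array"},"grip":{"type":"number"}},"required":["targets"]}

```bash
mkdir -p pics; cat > h.py <<'E'
import numpy as np, cv2
from bench import arm, get_image, get_calibration
def rays(c,uv):
    uv=np.atleast_2d(np.float64(uv)); K=np.array(c["K"]); E=np.array(c["extrinsics"])
    d=np.c_[(uv[:,0]-K[0,2])/K[0,0],(uv[:,1]-K[1,2])/K[1,1]]
    p=d.copy()
    for _ in range(20): p=d/(1+c["k1"]*(p**2).sum(1,keepdims=True))
    return E[:3,3], np.c_[p,np.ones(len(p))]@E[:3,:3].T
def onplane(c,uv,z):
    o,d=rays(c,uv); return (o+d*((z-o[2])/d[:,2])[:,None])[:,:2]
def proj(c,P):
    K=np.array(c["K"]); E=np.array(c["extrinsics"]); q=(np.atleast_2d(P)-E[:3,3])@E[:3,:3]
    p=q[:,:2]/q[:,2:]; p=p*(1+c["k1"]*(p**2).sum(1,keepdims=True))
    return np.c_[p[:,0]*K[0,0]+K[0,2],p[:,1]*K[1,1]+K[1,2]]
def circ(P):
    P=np.asarray(P); s=np.linalg.lstsq(np.c_[2*P,np.ones(len(P))],(P**2).sum(1),rcond=None)[0]
    return s[0],s[1],np.sqrt(s[2]+s[0]**2+s[1]**2)
E
python3 - <<'E'
from h import *
for n in ("scene","side","wrist"):
    c=get_calibration(n); im=get_image(n); cv2.imwrite(f"pics/{n}0.png",im); print(n,np.round(c["extrinsics"],2).tolist(),c["k1"],c["K"][0][0])
print(arm.state())
E
```

```text
scene [[-0.17, 0.79, -0.59, 1075.02], [0.98, 0.14, -0.1, 103.98], [0.01, -0.6, -0.8, 951.39], [0.0, 0.0, 0.0, 1.0]] -0.060652091670304706 473.67674467984784
side [[0.93, -0.24, 0.27, 160.02], [-0.36, -0.61, 0.7, -679.19], [0.0, -0.75, -0.66, 752.91], [0.0, 0.0, 0.0, 1.0]] -0.0727810538341726 473.0178533366564
wrist [[1.0, 0.0, -0.0, 599.74], [0.0, -0.96, -0.27, 75.93], [-0.0, 0.27, -0.96, 384.39], [0.0, 0.0, 0.0, 1.0]] -0.058812372495378615 351.6412659298027
{'clock': 0.15, 'joint_positions': array([-8.53965763e-02,  1.30985434e-01,  1.48902282e+00,  3.27597690e-05,
        1.52300824e+00, -8.53971335e-02]), 'joint_vel': array([ 0.00060492, -0.00216566, -0.00243565, -0.00057025, -0.0001873 ,
        0.00135871]), 'joint_torque': array([ 8.59073725e-05, -5.60473788e+01, -4.92333663e+01,  7.68201635e-02,
        3.05504061e-02, -1.41810942e-04]), 'tcp_pos': array([5.99562127e+02, 7.42769897e-02, 2.17833238e+02]), 'eef_rot': array([-2.22065744e+00, -2.22065515e+00,  1.40102788e-03]), 'wrist_force': array([-0.23373306,  0.94555809,  1.10464521]), 'wrist_torque': array([ 0.02172514,  0.0338776 , -0.01778923]), 'grip_force': 0.0, 'opening': 92.84033728840892}
```

View pics/scene0.png

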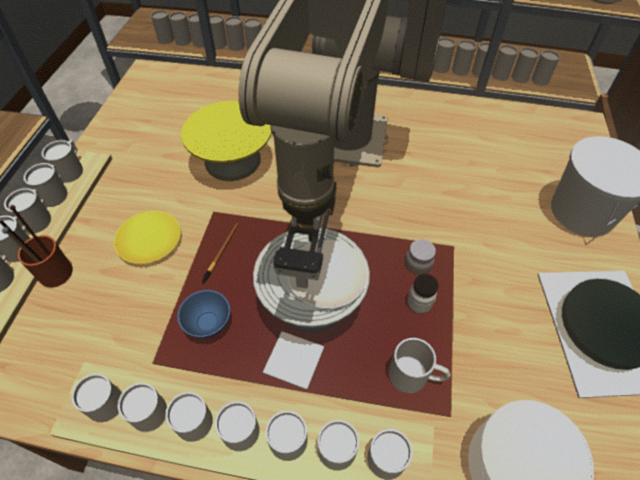

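View pics/wrist0.png

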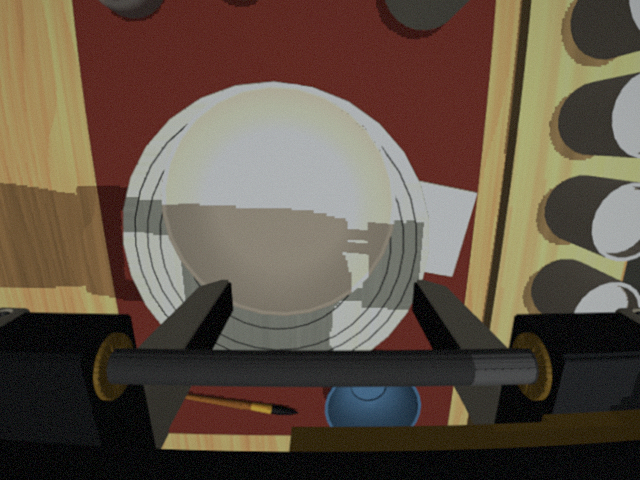

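View pics/side0.png

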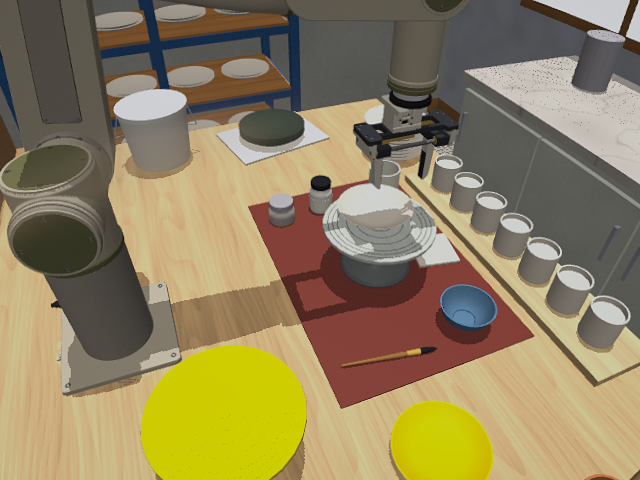

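Wrist view: the plate's rim spans about x 163–392, y 83–315. The head spans x 123–428, y 82–352, so the plate sits off towards +y (up in the image). Next I'll measure both circles.

```bash
cat >> h.py <<'E'
def masks(im):
    b,g,r=[im[...,i].astype(float) for i in range(3)]
    s=(r-b)/np.maximum(r,1)
    return s
def boundary(im,cen,thr,rmin,rmax,angs):
    """outermost radius at which warmth stays on inner side: first crossing above thr"""
    s=cv2.GaussianBlur(masks(im),(3,3),0); out=[]
    return s
E
python3 - <<'E'
from h import *
im=cv2.imread("pics/wrist0.png"); s=cv2.GaussianBlur(masks(im),(3,3),0)
for v in (130,180,230,260): print(v,[(u,round(s[v,u],2)) for u in range(110,450,8)])
for u in (240,280,320): print(u,[(v,round(s[v,u],2)) for v in range(66,370,8)])
E
```

```text
130 [(110, np.float64(0.64)), (118, np.float64(0.63)), (126, np.float64(0.64)), (134, np.float64(0.63)), (142, np.float64(0.65)), (150, np.float64(0.64)), (158, np.float64(0.47)), (166, np.float64(0.02)), (174, np.float64(0.02)), (182, np.float64(-0.01)), (190, np.float64(0.1)), (198, np.float64(0.1)), (206, np.float64(0.08)), (214, np.float64(0.08)), (222, np.float64(0.07)), (230, np.float64(0.05)), (238, np.float64(0.03)), (246, np.float64(0.01)), (254, np.float64(-0.01)), (262, np.float64(-0.01)), (270, np.float64(-0.02)), (278, np.float64(-0.02)), (286, np.float64(-0.03)), (294, np.float64(-0.01)), (302, np.float64(0.0)), (310, np.float64(0.02)), (318, np.float64(0.04)), (326, np.float64(0.06)), (334, np.float64(0.09)), (342, np.float64(0.09)), (350, np.float64(0.11)), (358, np.float64(0.12)), (366, np.float64(0.03)), (374, np.float64(-0.03)), (382, np.float64(-0.03)), (390, np.float64(0.64)), (398, np.float64(0.63)), (406, np.float64(0.65)), (414, np.float64(0.64)), (422, np.float64(0.62)), (430, np.float64(0.63)), (438, np.float64(0.63)), (446, np.float64(0.62))]
180 [(110, np.
[... 5430 characters left out ...]
loat64(-0.03)), (154, np.float64(-0.03)), (162, np.float64(-0.03)), (170, np.float64(-0.03)), (178, np.float64(-0.03)), (186, np.float64(-0.03)), (194, np.float64(-0.03)), (202, np.float64(-0.04)), (210, np.float64(-0.03)), (218, np.float64(0.16)), (226, np.float64(0.14)), (234, np.float64(0.15)), (242, np.float64(0.15)), (250, np.float64(0.16)), (258, np.float64(0.14)), (266, np.float64(0.15)), (274, np.float64(0.15)), (282, np.float64(0.16)), (290, np.float64(0.15)), (298, np.float64(0.16)), (306, np.float64(0.16)), (314, np.float64(0.04)), (322, np.float64(0.04)), (330, np.float64(0.04)), (338, np.float64(0.04)), (346, np.float64(0.03)), (354, np.float64(-0.11)), (362, np.float64(-0.05))]
```

```bash
sed -i '/^def boundary/,$d' h.py; cat >> h.py <<'E'
def rfit(P,R,tol=3):
    """circle of known radius, robust"""
    from scipy.optimize import least_squares
    P=np.asarray(P); c0=np.median(P,axis=0)
    f=lambda c: np.hypot(*(P-c).T)-R
    r=least_squares(f,c0,loss="soft_l1",f_scale=1.0); e=np.abs(f(r.x)); k=e<tol
    return r.x,k.sum(),len(P),circ(P[k])[2] if k.sum()>5 else 0
def measure(im,c,head_guess,plate_guess):
    s=cv2.GaussianBlur(masks(im),(3,3),0); A=np.radians(np.arange(0,360,3))
    def radial(g,z,rs):
        P=np.array([[[g[0]+r*np.cos(a),g[1]+r*np.sin(a),z] for r in rs] for a in A])
        uv=proj(c,P.reshape(-1,3)).astype(np.float32).reshape(len(A),len(rs),2)
        return cv2.remap(s.astype(np.float32),uv[...,0],uv[...,1],cv2.INTER_LINEAR,borderValue=-9),P
    H=[];rs=np.arange(150,95,-.5); v,P=radial(head_guess,124,rs)
    for i in range(len(A)):
        j=np.where((v[i,:-8]>.5)&(v[i,8:]<.2)&(v[i,8:]>-1))[0]
        if len(j):
            q=np.where(v[i,j[0]:]<.35)[0]; H.append(P[i,j[0]+q[0],:2])
    Q=[];rs=np.arange(100,60,-.5); v,P=radial(plate_guess,145,rs)
    for i in range(len(A)):
        n=len(rs)
        j=[k for k in range(5,n-10) if (v[i,k:k+8]>.085).all() and (v[i,k:k+8]<.25).all() and abs(v[i,k-4])<.075]
        if j: Q.append(P[i,j[0],:2])
    return rfit(H,120),rfit(Q,82)
E
python3 - <<'E'
from h import *
im=cv2.imread("pics/wrist0.png");c=get_calibration("wrist")
hg=onplane(c,[277,217],124)[0];pg=onplane(c,[280,197],145)[0];print(hg,pg)
for _ in range(2):
    h,p=measure(im,c,hg,pg);print(h,p,p[0]-h[0]);hg,pg=h[0],p[0]
c=get_calibration("scene");print("scene",measure(cv2.imread("pics/scene0.png"),c,hg,pg))
E
```

```text
[565.31656239  22.02577728] [570.60721909  40.32087798]
(array([563.05838378,  -2.3463507 ]), np.int64(72), 82, np.float64(119.68137385220626)) (array([567.57926117,  28.56176707]), np.int64(63), 109, np.float64(80.21958258232992)) [ 4.52087739 30.90811777]
(array([562.88554457,  -3.03012108]), np.int64(73), 99, np.float64(119.65581127716618)) (array([568.40606973,  29.01912868]), np.int64(65), 110, np.float64(80.12794966419823)) [ 5.52052517 32.04924976]
scene ((array([564.8873933 ,  -4.36984154]), np.int64(32), 32, np.float64(120.6574860362704)), (array([566.96869853,  26.34510591]), np.int64(64), 76, np.float64(80.98315301719404)))
```

The head centre is at about (564, -3.5) and the plate centre at about (568, 28). I'll push towards -y with the two open fingertips as a cradle. The plate centre then sits about 75 mm ahead of the TCP. First I'll go over to the +y side.

Call:
send_rows(
  targets=[
    [[0.08,-0.02,0,0,0,0],[0.17,-0.045,0,0,0,0],[0.26,-0.07,0,0,0,0],[0.34,-0.09,0,0,0,0],[0.41,-0.11,0,0,0,0],[0.46,-0.125,0,0,0,0],[0.488,-0.13,0,0,0,0],[0.488,-0.13,0,0,0,0],[0.488,-0.13,0,0,0,0],[0.488,-0.13,0,0,0,0]],
  ],
)

```text
clock: 1.15
tcp_pos: [567.7, 121.3, 218.6]
eef_rot: [2.222, 2.221, -0.0]
wrist_force: [0.6, -0.7, -0.0]
opening: 92.8
grip_force: 0.0
```

Call:
send_rows(
  targets=[
    [[0,0,0.05,0,0,0],[0,0,0.11,0,0,0],[0,0,0.17,0,0,0],[0,0,0.23,0,0,0],[0,0,0.28,0,0,0],[0,0,0.31,0,0,0],[0,0,0.33,0,0,0],[0,0,0.346,0,0,0],[0,0,0.346,0,0,0],[0,0,0.346,0,0,0]],
  ],
)

```text
clock: 2.15
tcp_pos: [567.9, 122.1, 132.7]
eef_rot: [2.221, 2.221, 0.001]
wrist_force: [0.0, -0.0, 0.0]
opening: 92.6
grip_force: 0.0
```

```bash
python3 - <<'E'
from h import *
c=get_calibration("wrist"); im=get_image("wrist"); cv2.imwrite("pics/w1.png",im)
s=arm.state();print(s["clock"],s["tcp_pos"],s["wrist_force"])
E
```

```text
2.2 [567.97160826 122.10045585 132.84925555] [-0.54339169  0.403236    0.38139862]
```

View pics/w1.png

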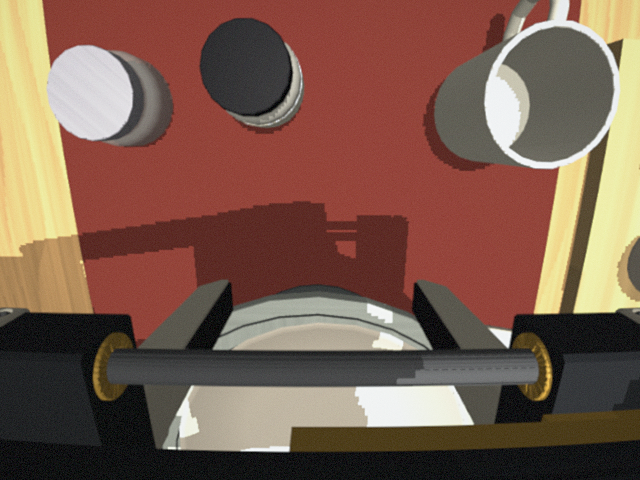

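The fingers straddle the plate's near side at the head's edge, with jars and mug well clear. Pushing gently now, stopping a little short.

Call:
send_rows(
  targets=[
    [[-0.01,0,0,0,0,0],[-0.02,0,0,0,0,0],[-0.03,0,0,0,0,0],[-0.04,0,0,0,0,0],[-0.048,0,0,0,0,0],[-0.056,0,0,0,0,0],[-0.064,0,0,0,0,0],[-0.07,0,0,0,0,0],[-0.076,0,0,0,0,0],[-0.08,0,0,0,0,0]],
  ],
)

```text
clock: 3.2
tcp_pos: [567.5, 102.1, 132.2]
eef_rot: [-2.221, -2.221, -0.0]
wrist_force: [-0.1, 2.4, -0.2]
opening: 93.3
grip_force: 1.1
```

Call:
send_rows(
  targets=[
    [[-0.005,0,0,0,0,0],[-0.01,-0.001,0,0,0,0],[-0.015,-0.002,0,0,0,0],[-0.02,-0.003,0,0,0,0],[-0.025,-0.004,0,0,0,0],[-0.03,-0.005,0,0,0,0],[-0.035,-0.006,0,0,0,0],[-0.04,-0.006,0,0,0,0],[-0.045,-0.007,0,0,0,0],[-0.05,-0.008,0,0,0,0]],
  ],
)

```text
clock: 4.2
tcp_pos: [565.5, 89.4, 132.2]
eef_rot: [2.221, 2.221, 0.0]
wrist_force: [1.0, 2.2, 0.1]
opening: 92.8
grip_force: 1.0
```

Call:
send_rows(
  targets=[
    [[-0.005,0,0,0,0,0],[-0.01,-0.001,0,0,0,0],[-0.015,-0.002,0,0,0,0],[-0.02,-0.002,0,0,0,0],[-0.025,-0.003,0,0,0,0],[-0.03,-0.003,0,0,0,0],[-0.035,-0.004,0,0,0,0],[-0.04,-0.004,0,0,0,0],[-0.044,-0.005,0,0,0,0],[-0.046,-0.005,0,0,0,0]],
  ],
)

```text
clock: 5.2
tcp_pos: [564.2, 77.9, 132.1]
eef_rot: [-2.222, -2.221, 0.0]
wrist_force: [0.5, 2.4, -0.1]
opening: 92.6
grip_force: 1.0
```

```bash
python3 - <<'E'
from h import *
for n in ("scene","side"):
    c=get_calibration(n);im=get_image(n);cv2.imwrite(f"pics/{n}2.png",im)
    h,p=measure(im,c,(564,-3),(564,0)); print(n,h,p,p[0]-h[0])
s=arm.state();print(s["clock"],s["tcp_pos"],s["wrist_force"])
a=cv2.imread("pics/scene2.png")[200:350,220:400];b=cv2.imread("pics/side2.png")[160:300,300:460]
cv2.imwrite("pics/c2.png",np.hstack([cv2.resize(a,(400,333)),cv2.resize(b,(380,333))]))
E
```

```text
scene (array([565.3206513 ,  -4.41356923]), np.int64(25), 25, np.float64(120.21842001504267)) (array([564.94927116,   6.16766858]), np.int64(48), 66, np.float64(80.78412979950723)) [-0.37138014 10.58123781]
side (array([559.72526318,  -5.92886024]), np.int64(23), 24, np.float64(120.10214541974499)) (array([569.22722278,  12.94229934]), np.int64(39), 64, np.float64(79.561979364132)) [ 9.50195959 18.87115958]
5.3 [564.24360719  77.91399237 132.14477385] [0.28887429 2.47340466 0.37292669]
```

View pics/c2.png

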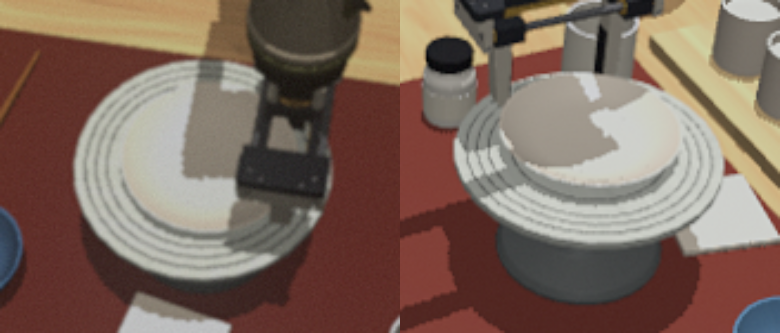

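The plate is well on its way and still lies flat. A little more push along the same line, then back off, lift and check from above.

Call:
send_rows(
  targets=[
    [[-0.004,0,0,0,0,0],[-0.008,0,0,0,0,0],[-0.011,0,0,0,0,0],[-0.014,0,0,0,0,0],[-0.016,0,0,0,0,0],[-0.016,0,0,0,0,0],[0.01,0,0,0,0,0],[0.04,0,0,0,0,0],[0.08,0,0,0,0,0],[0.12,0,0,0,0,0]],
  ],
)

```text
clock: 6.3
tcp_pos: [564.2, 109.0, 132.1]
eef_rot: [2.221, 2.222, -0.0]
wrist_force: [0.2, 0.2, -0.3]
opening: 92.7
grip_force: 0.0
```

Call:
send_rows(
  targets=[
    [[0.03,0,0,0,0,0],[0.04,0,-0.08,0,0,0],[0.04,0,-0.2,0,0,0],[0.04,0,-0.32,0,0,0],[-0.04,0,-0.44,0,0,0],[-0.16,0,-0.47,0,0,0],[-0.3,0,-0.47,0,0,0],[-0.42,0,-0.47,0,0,0],[-0.53,0,-0.47,0,0,0],[-0.53,0,-0.47,0,0,0]],
  ],
)

```text
clock: 7.3
tcp_pos: [564.3, -27.1, 249.6]
eef_rot: [2.224, 2.218, -0.001]
wrist_force: [-0.8, 1.4, -0.1]
opening: 93.0
grip_force: 0.0
```

Call:
send_rows(
  targets=[
    [[0,0,0,0,0,0],[0,0,0,0,0,0],[0,0,0,0,0,0],[0,0,0,0,0,0],[0,0,0,0,0,0],[0,0,0,0,0,0],[0,0,0,0,0,0],[0,0,0,0,0,0],[0,0,0,0,0,0],[0,0,0,0,0,0]],
  ],
)

```text
clock: 8.3
tcp_pos: [564.2, -24.5, 249.6]
eef_rot: [-2.221, -2.221, -0.0]
wrist_force: [0.6, -0.7, 1.1]
opening: 93.0
grip_force: 0.0
```

```bash
cat > look.py <<'E'
from h import *
import sys
for n in ("wrist","scene"):
    c=get_calibration(n);im=get_image(n);cv2.imwrite(f"pics/{n}{sys.argv[1]}.png",im)
    hg,pg=(564,-3),(564,1)
    for _ in range(2):
        h,p=measure(im,c,hg,pg); hg,pg=h[0],p[0]
    print(n,h,p,p[0]-h[0])
s=arm.state();print(s["clock"],s["tcp_pos"],s["wrist_force"])
E
python3 look.py 3
```

```text
wrist (array([563.06939231,  -2.09535957]), np.int64(99), 109, np.float64(119.59462250341235)) (array([565.12520189,  -1.85891408]), np.int64(78), 119, np.float64(79.76313864693164)) [2.05580957 0.23644549]
scene (array([566.17954029,  -4.23208939]), np.int64(21), 21, np.float64(120.26305361244769)) (array([563.59402288,  -5.39955969]), np.int64(68), 84, np.float64(81.26171915658747)) [-2.58551741 -1.1674703 ]
8.4 [564.2670136  -24.54434764 249.68711419] [ 0.34283555  0.17853774 -0.24440869]
```

View pics/wrist3.png

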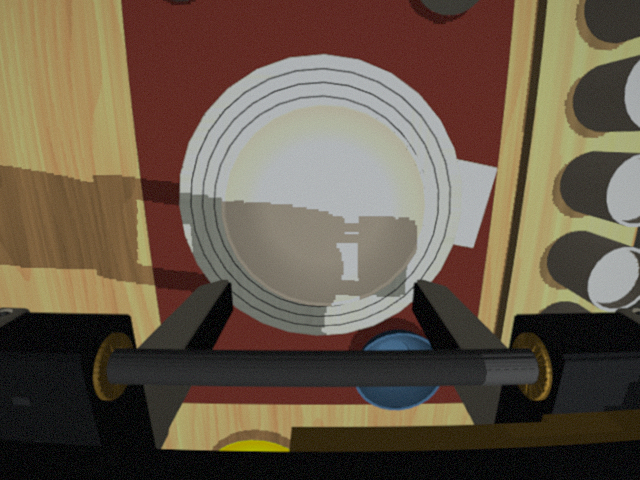

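The ring now looks nearly even: rim about x 221–425, y 105–306, head x 180–458, y 55–334. I'll enlarge it to refine the last 2 mm.

```bash
python3 - <<'E'
from h import *
im=cv2.imread("pics/wrist3.png");c=get_calibration("wrist")
a=cv2.resize(im[45:340,170:470],None,fx=2,fy=2,interpolation=cv2.INTER_CUBIC)
A=np.radians(np.arange(0,360,8))
def dots(g,R,z,col):
    for u,v in proj(c,np.c_[g[0]+R*np.cos(A),g[1]+R*np.sin(A),np.full(len(A),z)]):
        q=(int(round((u-170+.5)*2)),int(round((v-45+.5)*2)))
        if 0<=q[0]<600 and 0<=q[1]<590: a[q[1],q[0]]=col; a[q[1],q[0]-1]=col
a=np.clip((a.astype(float)-60)*1.35,0,255).astype(np.uint8)
dots((565.1,-1.9),82,145,(0,0,255)); dots((563.1,-2.1),120,124,(255,0,0))
cv2.imwrite("pics/z3.png",a)
E
```

```text
(no output)
```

View pics/z3.png

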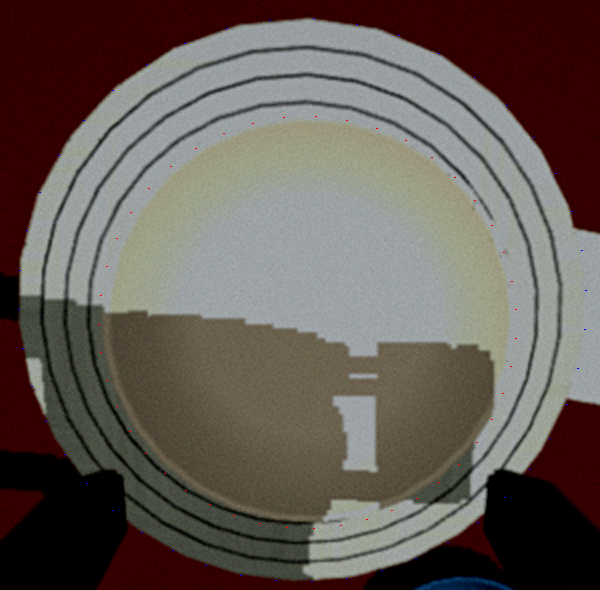

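```bash
python3 - <<'E'
from h import *
c=get_calibration("wrist"); f=lambda P: np.array(P)/2-.5+[170,45]
for name,P,z in [("midring",[(66,310),(537,310),(303,73),(303,543)],124),("outring",[(44,310),(561,310),(303,46),(303,562)],124),("rim",[(109,320),(508,320),(308,121),(308,521)],145)]:
    w=onplane(c,f(P),z); print(name,w.round(1).tolist(),"centre",(w[0,0]+w[1,0])/2,(w[2,1]+w[3,1])/2,"dia",w[1,0]-w[0,0],w[2,1]-w[3,1])
E
```

```text
midring [[463.6, 6.0], [661.7, 6.1], [563.3, 98.2], [563.3, -102.0]] centre 562.6274468756949 -1.874118627669553 dia 198.11953566622606 200.16259909190438
outring [[454.2, 6.0], [671.9, 6.2], [563.3, 108.0], [563.3, -111.8]] centre 563.0483003451283 -1.8943343134788009 dia 217.7644021616004 219.7491303984578
rim [[487.5, 5.2], [643.5, 5.4], [565.2, 78.4], [565.5, -80.6]] centre 565.5131851783848 -1.0933533925068346 dia 156.0691833919306 159.01436752720053
```

From the wrist view the plate is still about 2.2 mm off towards +x, and within 0.5 mm in y. I'll turn the tool 90° and nudge from the +x side.

Call:
send_rows(
  targets=[
    [[0.01,0.03,0,0,0,0.05],[0.02,0.08,0,0,0,0.12],[0.03,0.14,0,0,0,0.19],[0.05,0.2,0,0,0,0.26],[0.06,0.26,0,0,0,0.33],[0.07,0.32,0,0,0,0.4],[0.08,0.37,0,0,0,0.46],[0.09,0.4,0,0,0,0.5],[0.09,0.4,0,0,0,0.5],[0.09,0.4,0,0,0,0.5]],
  ],
)

```text
clock: 9.4
tcp_pos: [664.0, -2.0, 249.4]
eef_rot: [-2.901, -1.205, 0.001]
wrist_force: [-1.1, 0.1, 0.1]
opening: 93.1
grip_force: 0.0
```

Call:
send_rows(
  targets=[
    [[0,0,0,0,0,0.06],[0,0,0,0,0,0.13],[0,0,0,0,0,0.2],[0,0,0,0,0,0.27],[0,0,0,0,0,0.34],[0,0,0,0,0,0.41],[0,0,0,0,0,0.47],[0,0,0,0,0,0.5],[0,0,0,0,0,0.5],[0,0,0,0,0,0.5]],
  ],
)

```text
clock: 10.4
tcp_pos: [664.0, -2.2, 249.8]
eef_rot: [3.142, 0.004, 0.0]
wrist_force: [0.1, 0.0, -0.5]
opening: 92.7
grip_force: 0.0
```

```bash
python3 - <<'E'
from h import *
from scipy.spatial.transform import Rotation as R
s=arm.state();print(s["clock"],s["tcp_pos"],R.from_rotvec(s["eef_rot"]).as_matrix().round(3).tolist(),s["joint_positions"].round(2))
E
```

```text
10.4 [663.98069992  -2.15115629 249.83028468] [[1.0, 0.002, 0.0], [0.002, -1.0, -0.0], [0.0, 0.0, -1.0]] [-0.08  0.29  1.25 -0.    1.6   1.49]
```

Call:
send_rows(
  targets=[
    [[0,0,0.06,0,0,0],[0,0,0.14,0,0,0],[0,0,0.22,0,0,0],[0,0,0.3,0,0,0],[0,0,0.37,0,0,0],[0,0,0.42,0,0,0],[0,0,0.45,0,0,0],[0,0,0.47,0,0,0],[0,0,0.47,0,0,0],[0,0,0.47,0,0,0]],
  ],
)

```text
clock: 11.4
tcp_pos: [664.8, -2.0, 133.0]
eef_rot: [3.141, 0.0, 0.002]
wrist_force: [0.4, 0.8, -0.3]
opening: 92.8
grip_force: 0.0
```

Call:
send_rows(
  targets=[
    [[-0.01,0,0,0,0,0],[-0.02,0,0,0,0,0],[-0.03,0,0,0,0,0],[-0.04,0,0,0,0,0],[-0.05,0,0,0,0,0],[-0.06,0,0,0,0,0],[-0.07,0,0,0,0,0],[-0.08,0,0,0,0,0],[-0.084,0,0,0,0,0],[-0.084,0,0,0,0,0]],
  ],
)

```text
clock: 12.4
tcp_pos: [643.1, -2.0, 132.2]
eef_rot: [-3.142, 0.0, 0.0]
wrist_force: [-0.9, 0.0, -0.1]
opening: 93.0
grip_force: 0.0
```

Not yet touching. I'll go on in steps of about 1 mm.

Call:
send_rows(
  targets=[
    [[-0.001,0,0,0,0,0],[-0.002,0,0,0,0,0],[-0.003,0,0,0,0,0],[-0.004,0,0,0,0,0],[-0.005,0,0,0,0,0],[-0.006,0,0,0,0,0],[-0.006,0,0,0,0,0],[-0.006,0,0,0,0,0],[-0.006,0,0,0,0,0],[-0.006,0,0,0,0,0]],
  ],
)

```text
clock: 13.4
tcp_pos: [641.8, -2.0, 132.1]
eef_rot: [3.142, -0.0, 0.0]
wrist_force: [-0.0, -0.5, -0.8]
opening: 93.0
grip_force: 0.3
```

Call:
send_rows(
  targets=[
    [[-0.001,0,0,0,0,0],[-0.002,0,0,0,0,0],[-0.003,0,0,0,0,0],[-0.004,0,0,0,0,0],[-0.004,0,0,0,0,0],[-0.004,0,0,0,0,0],[-0.004,0,0,0,0,0],[-0.004,0,0,0,0,0],[-0.004,0,0,0,0,0],[-0.004,0,0,0,0,0]],
  ],
)

```text
clock: 14.4
tcp_pos: [640.8, -1.9, 132.2]
eef_rot: [-3.142, 0.0, -0.0]
wrist_force: [2.4, 1.5, -0.2]
opening: 92.9
grip_force: 1.1
```

Contact at about 641.5. I'll push 2 mm further, then retreat and look from above.

Call:
send_rows(
  targets=[
    [[-0.002,0,0,0,0,0],[-0.004,0,0,0,0,0],[-0.006,0,0,0,0,0],[-0.008,0,0,0,0,0],[-0.008,0,0,0,0,0],[-0.008,0,0,0,0,0],[0.01,0,0,0,0,0],[0.04,0,0,0,0,0],[0.07,0,0,0,0,0],[0.1,0,0,0,0,0]],
  ],
)

```text
clock: 15.4
tcp_pos: [666.4, -2.1, 132.0]
eef_rot: [3.141, -0.0, -0.0]
wrist_force: [-0.6, -0.0, 0.2]
opening: 93.1
grip_force: 0.0
```

Call:
send_rows(
  targets=[
    [[0.03,0,0,0,0,0],[0.04,0,-0.08,0,0,0],[0.04,0,-0.2,0,0,0],[0.04,0,-0.32,0,0,0],[-0.04,0,-0.44,0,0,0],[-0.16,0,-0.47,0,0,0],[-0.3,0,-0.47,0,0,0],[-0.42,0,-0.47,0,0,0],[-0.5,0,-0.47,0,0,0],[-0.5,0,-0.47,0,0,0]],
  ],
)

```text
clock: 16.4
tcp_pos: [539.7, -2.0, 250.3]
eef_rot: [3.141, -0.0, 0.001]
wrist_force: [1.6, 0.2, 0.1]
opening: 92.9
grip_force: 0.0
```

Call:
send_rows(
  targets=[
    [[0,0,0,0,0,0],[0,0,0,0,0,0],[0,0,0,0,0,0],[0,0,0,0,0,0],[0,0,0,0,0,0],[0,0,0,0,0,0],[0,0,0,0,0,0],[0,0,0,0,0,0],[0,0,0,0,0,0],[0,0,0,0,0,0]],
  ],
)

```text
clock: 17.4
tcp_pos: [540.8, -2.0, 249.7]
eef_rot: [3.142, -0.0, 0.0]
wrist_force: [0.0, 0.7, 0.1]
opening: 93.0
grip_force: 0.0
```

```bash
python3 look.py 4; python3 - <<'E'
from h import *
im=cv2.imread("pics/wrist4.png")[30:330,170:470]
cv2.imwrite("pics/z4.png",np.clip((cv2.resize(im,None,fx=2,fy=2,interpolation=cv2.INTER_CUBIC).astype(float)-60)*1.35,0,255))
E
```

```text
wrist (array([562.49414672,  -2.0700726 ]), np.int64(99), 100, np.float64(119.58357397446972)) (array([561.97377095,  -1.84859893]), np.int64(82), 118, np.float64(79.68272649381564)) [-0.52037578  0.22147367]
scene (array([565.62210149,  -4.28548182]), np.int64(23), 23, np.float64(120.73302615515468)) (array([561.14314315,  -4.46397233]), np.int64(77), 101, np.float64(80.94887729014121)) [-4.47895833 -0.17849052]
17.5 [540.7373606   -1.98373006 249.67555137] [0.62575433 0.64730872 0.30976888][ WARN:0@0.145] global loadsave.cpp:1063 imwrite_ Unsupported depth image for selected encoder is fallbacked to CV_8U.
```

View pics/z4.png

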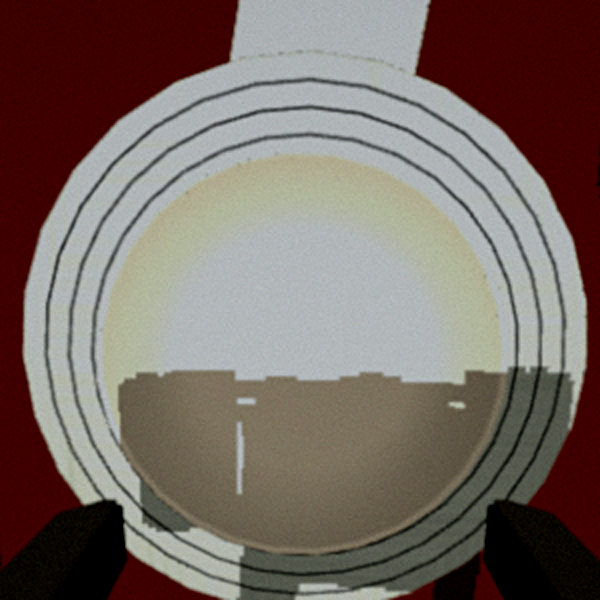

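```bash
python3 - <<'E'
from h import *
c=get_calibration("wrist"); f=lambda P: np.array(P)/2-.5+[170,30]
for name,P,z in [("midring",[(70,325),(540,325),(306,107),(306,574)],124),("outring",[(46,325),(564,325),(306,79),(306,593)],124),("rim",[(104,340),(501,340),(302,154),(302,553)],145)]:
    w=onplane(c,f(P),z); print(name,"centre y",(w[0,1]+w[1,1])/2,"x",(w[2,0]+w[3,0])/2,"dia",w[0,1]-w[1,1],w[2,0]-w[3,0])
# subpixel rim: steepest change of warmth/brightness near the rim, independent of thresholds
im=cv2.GaussianBlur(cv2.imread("pics/wrist4.png"),(3,3),0).astype(np.float32)
A=np.radians(np.arange(0,360,3)); rs=np.arange(74,87,.25)
g=(562,-1.8)
for _ in range(3):
    P=np.array([[[g[0]+r*np.cos(a),g[1]+r*np.sin(a),145] for r in rs] for a in A]); uv=proj(c,P.reshape(-1,3)).astype(np.float32).reshape(len(A),len(rs),2)
    v=cv2.remap(im,uv[...,0],uv[...,1],cv2.INTER_LINEAR); s=(v[...,2]-v[...,0])/v[...,2]
    d=s[:,:-6]-s[:,6:]; k=d.argmax(1); ok=(d.max(1)>.07)&(d.max(1)<.2)
    Q=P[np.arange(len(A)),k+3,:2][ok]
    for _ in range(4):
        q=circ(Q); e=np.hypot(Q[:,0]-q[0],Q[:,1]-q[1])-q[2]; Q=Q[np.abs(e)<1.2]
    g=q[:2]; print(q,len(Q),ok.sum())
E
```

```text
midring centre y -1.9540952135452372 x 562.4622258242637 dia 196.5987190674818 199.16398830212364
outring centre y -1.9612531331304979 x 562.6344600332483 dia 216.98360185702504 219.13420263319904
rim centre y -0.9488268095677057 x 563.2049949837069 dia 154.6967674003585 158.8607564488429
(np.float64(562.3286805954008), np.float64(-1.2202233916013938), np.float64(79.77582124363204)) 84 98
(np.float64(562.2940202782993), np.float64(-1.076049542047258), np.float64(79.74810050787752)) 85 99
(np.float64(562.292557526078), np.float64(-1.2175626202151761), np.float64(79.76190906338864)) 86 98
```

Both checks put the plate within about 1 mm of centre: x about 0 (−0.2 to +0.6 mm) and y about +0.8 mm. It lies flat, and the arm is clear of everything. Handing in.

```bash
python3 -c "
from bench import arm
print(arm.sign_off())"
```

```text
the job is handed in; nothing more can be done
None
```

I nudged the plate to within about 1 mm of the wheel centre by the wrist-camera measurements, left it lying flat with nothing else on the bench touched, and handed the job in at about 17.5 s; the fixed scene camera read about 4 mm off in x, which I discounted because it saw only part of the head's edge.

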